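# Load the drawn syringe into the bench feeder

### The job

Load the capped syringe whose plunger is drawn out into the bench feeder: slide it down into the slotted plate, nozzle away from the pusher, with its finger flange behind the plate (between plate and spring clip), until the barrel is fully home on the floor of the slot. Then slide the pusher up by its fin until its sprung pad bears snugly on the plunger's thumb plate, and leave it bearing there. Be gentle: do not force the syringe in its holder, do not drive the plunger in, and leave the pushed-in syringe and the other things on the table where they are.

Things in the scene. Friction and masses are not known exactly. Their poses are not given: they have to be found in the camera images.
- syringe_full: Syringe to load, loose, 0.1 kg, lying flat: milky white barrel 32 mm across, from x = -44 to +70 mm; +x to its capped nozzle (cap 14 mm across, to x = 88 mm), z up. Origin on the underside in mid-grip; the axis is 17 mm above it. Its grey plunger is drawn out: the thumb plate (30 mm across) ends 52 to 72 mm behind the flange, different each time; it slides in only above 14 N.
- flange (a point): On the axis of syringe_full, in the front face (towards the nozzle) of its oval finger flange, 44 mm behind the origin. The flange is 4 mm thick, reaches 26.5 mm to either side in y and 17 mm above and below the axis. It lies on its flat, so its wings are level; they stay level in the feeder. Axes as the syringe.
- syringe_empty: A second capped syringe with the same barrel, flange and frame, but with its plunger pushed in (thumb plate only 12 mm behind the flange). Loose bystander.
- feeder: Bench syringe feeder, fixed, 300 x 110 mm. Origin on the table under seat; +x to its nozzle end, z up. Drive housing x = -188 to -152 mm, 108 mm high. Guide rods at y = +-32 mm, tops at z = 53 mm. Front saddle x = 85 to 99 mm carries the barrel's front end (floor z = 69 mm, sides to z = 82). Fingers fit between plate and saddle to z = 58 mm.
- slot_mouth (a point): Point of the feeder 30 mm above seat (115 mm up): mouth of the slotted plate at its middle setting. Plate: upright, 8 mm thick, rear face to the pusher, 100 mm wide; slot 34 mm wide, floor at z = 69 mm, straight sides up to z = 107 mm, then lips flared at 45 degrees to z = 115 mm. Sliding the flange down past the clip takes 5 to 13 N. Axes as feeder.
- clip_mouth (a point): Point of the feeder 2 mm above seat. The steel spring clip moves with the plate: two prongs at y = 12 to 25 mm on either side, 2 mm behind the plate's rear face up to z = 77 mm, then leaning back to tips at z = 87 mm, only 5.5 mm behind the plate. The flange sliding down pushes it back (3 N, 6 N when 2 mm open) and is then held. Above z = 88 mm it is free behind the plate.
- seat (a point): Point of the feeder on the axis of the loaded barrel, 85 mm above the table, in the plate's rear face at its middle setting. The plate (with its clip) is a head clamped on the guide rods and stands up to 6 mm ahead of or behind this point, different each time and not measured; find it by touch or sight. Height and sideways place are exact. Axes as feeder.
- pusher: Dark carriage sliding on the feeder's guide rods along its x (axes as feeder), with a round pressure pad (32 mm) towards the plunger; the pad is sprung (1.5 N per mm, 4 mm of travel). The carriage stays where it is left; moving it takes 3 N of friction. Parked so that its pad is 17 to 67 mm behind the thumb plate of the loaded syringe. Origin at table height.
- pusher_face (a point): Centre of the pad's face when it is not pressed, on the axis of the loaded barrel, 85 mm above the table. Axes as feeder.
- pusher_fin (a point): Grip point of the grey fin on top of the pusher, 119 mm above the table: the fin is 14 mm wide in y (pinch it there), 24 mm long in x and stands from z = 98 mm to 130 mm; its centre is 19 mm behind pusher_face.
- mug: Dotted mug, loose bystander at the back; origin under its middle.
- tape: Roll of brown tape lying flat, loose bystander; origin under its middle.
- scissors: Scissors lying flat, loose bystander; origin under their middle.
- palette: White flower-shaped palette, loose bystander; origin under its middle.

How it is judged:
On the way, in this order (a step that is already met when the one before it is completed fails the run):
1. the drawn syringe sits fully home in the slotted plate with its flange behind the plate (x of flange in the frame of seat between -0.009 and 0.009 m and y of flange in the frame of seat between -0.002 and 0.002 m and z of flange in the frame of seat between -0.0015 and 0.0015 m and angle between the x axis of flange and the x axis of seat, either way round below 0.04 rad and angle between the z axis of flange and the z axis of seat, either way round below 0.15 rad and contact force between syringe_full and feeder above 9 N), for 0.2 s.
2. the pusher bears on the plunger with at least 2 N (contact force between pusher and syringe_full above 2 N), for 0.2 s.
At the end, for the whole second after the job is handed in: Barrel home in the slot (axis within 1.5 mm in height, 2 mm sideways, 0.04 rad of the feeder's axis, wings level to 0.15 rad), flange within 9 mm of the seat along it and gripped between plate and clip (over 9 N in all), at rest; the pusher still bears on the plunger with over 0.5 N (all of step 1 and contact force between pusher and syringe_full above 0.5 N and linear speed of syringe_full below 0.01 m/s); the robot touches nothing.
It fails at once if the pusher presses on the plunger with more than 12 N, which drives it in (contact force between pusher and syringe_full above 12 N).
It fails at once if the syringe is forced: more than 45 N between it and the feeder (contact force between syringe_full and feeder above 45 N).
It fails at once if the pushed-in syringe, mug, tape, scissors or palette is moved by more than 20 mm (distance of any of mug, tape, scissors, palette, syringe_empty from where it was at the start of the episode above 0.02 m).
It also fails if it takes over 70 s, if anything falls off the work surface, if the arm or the gripper's body presses on something with over 40 N, if the wrist force passes 120 N, or if a joint passes its speed limit or range.

### The arm

A 6-joint arm with a two-finger parallel gripper is mounted at the origin on the work surface; the furniture and walls round the work are solid. World frame = base frame: x ahead of the robot, y to its left, z up, the work surface at z = 0. Lengths are in m, angles in rad, forces in N, time in s.
With the tool pointing down it reaches from about 0.375 to 0.975 m from the base axis. Payload 3.8 kg.
Tool frame: the origin (TCP) lies between the finger pads; the fingertips stand arm.nose_length ahead of it and the grasp point (between the pads) is the TCP (arm.nose_length is the distance from the TCP to the fingertips, in m); z points along the fingers, y is the line along which they close (so a half turn about z gives the same grasp; the last joint's range is limited). The gripper opens to 85 mm and grips with 20 to 120 N. Pads are 22 mm wide; open, the fingers measure 114 mm over their backs; the gripper's body (76 mm by 85 mm) begins 54 mm behind the grasp point. The pads swing forward as they close: fully open they stand 13 mm farther back than shut.
Start: joints at [1.12, 0.264, 1.604, -0, 1.274, -0.037], TCP at [0.271, 0.618, 0.25] pointing down, gripper open.
Joint ranges: [-2.63, 2.63], [-0.94, 2.18], [0.31, 2.57], [-1.31, 4.45], [0, 2.66], [-2.55, 2.55]. Speed limits (rad/s): [2.57, 2.57, 3.14, 3.14, 3.14, 3.14].

### API

Orientations are given as a rotation vector (axis times angle).
In Python, from plant import arm gives the robot as it stands.
- The arm moves only by the tool apply_moves, never from a script. Its argument "motion" is a list of rows, each an object of numbers: "x", "y", "z": the shift along the tool's x, y, z in mm; "turn": the turn about the tool's z in rad; "fingers": the finger opening in mm, from 0 to 85.4. A call has 1 to 8 rows; each row is the pose to reach, as a shift and turn from the pose commanded when the call began, along the tool's axes at that moment; what a row does not reach only later rows make up. A row lasts 1/10 s, in which the tool goes at most 50 mm and 8.59 degrees, less where a joint would pass 70% of its speed; a pose out of reach is approached as far as the arm can. A call with a gripper value outside its range is refused whole. The fingers move at their own pace and stop on an object; "newtons" is the grip in N (left out, the last holds). Time passes only in rows, so rows that repeat a pose let the fingers close. It gives the time, the measured TCP pose, the force, the opening and the grip force at its end, in the units of the state.
- arm.get_obs(): the state, without advancing time (a new reading comes with each control period).
- arm.grab_frame(name): name is "side" or "top" or "wrist"; returns a dict with "frame" (480x640x3 uint8, red, green, blue), "fovy" (degrees; the focal length in pixels is half the picture's height over the tangent of half this angle, whatever the lens; pixels are square), "cx", "cy" (the principal point, pixels), "dist_coeffs" ([k1, k2, p1, p2, k3] as OpenCV has them; the pictures are not rectified), "rvec" (rotation vector, rad) and "tvec" (3), from world to camera coordinates, as OpenCV has them. Camera axes: x right, y down, z forward; pixel columns grow to the right and rows downward; lengths in m; the calibration is good to about 2 mm. A picture is of the moment at which its call begins. There is no depth.
- arm.finish_job(): hands the job in; it is judged then, once.
The state is a dict: "time": time; "joints": joint angles; "joint_vel": joint speeds; "joint_efforts": joint torques, N m; "position": TCP position; "tool_rot": TCP orientation; "force": force on the tool from outside, world axes, zero at the start; "torque": the same for the moment, N m; "width": finger opening in m; "grasp_force": force on a finger pad.
Only numpy, scipy, OpenCV 4.12 (cv2) and the standard library are available. Lean on these libraries where they do the work, as an engineer would, in place of code of your own. Each camera call takes 0.05 s, during which the arm holds its last target. There are 200 camera calls.

## Working session

There is one attempt and no reset: what is moved stays moved. The work goes in short steps, Python scripts to look and compute and a tool call to move; the robot and the scene stay as the last step left them, time stands still between calls to the robot, and variables do not carry over. Pictures are saved under pics/ and viewed, at most 10 in all, crops included, and the job is handed in when it is done.

Besides the shell and the picture viewer there is one more tool, called after ">>>" as a command line: name --argument value ..., lists and objects as JSON in quotes. apply_moves: Moves the arm, as the interface text tells. Its arguments: {"type":"object","properties":{"motion":{"type":"array","items":{"type":"object","properties":{"x":{"type":"number"},"y":{"type":"number"},"z":{"type":"number"},"turn":{"type":"number"},"fingers":{"type":"number"}}}},"newtons":{"type":"number"}},"required":["motion"]}

```bash
mkdir -p pics; cat > h.py <<'E'
import numpy as np, cv2
from plant import arm
def grab(n,fn=None):
    d=arm.grab_frame(n)
    if fn: cv2.imwrite('pics/'+fn,d['frame'][:,:,::-1])
    f=240/np.tan(np.radians(d['fovy'])/2)
    d['K']=np.array([[f,0,d['cx']],[0,f,d['cy']],[0,0,1.]]); d['D']=np.array(d['dist_coeffs'],float)
    d['R']=cv2.Rodrigues(np.array(d['rvec'],float))[0]; d['t']=np.array(d['tvec'],float).ravel()
    return d
def ray(d,uv):
    p=cv2.undistortPoints(np.array(uv,float).reshape(-1,1,2),d['K'],d['D']).reshape(-1,2)
    return -d['R'].T@d['t'], np.c_[p,np.ones(len(p))]@d['R']
def onz(d,uv,z):
    c,v=ray(d,uv); return c+v*((z-c[2])/v[:,2])[:,None]
def proj(d,P):
    return cv2.projectPoints(np.array(P,float).reshape(-1,1,3),d['R'],d['t'],d['K'],d['D'])[0].reshape(-1,2)
E
python3 - <<'E'
from h import *
o=arm.get_obs(); print(o,arm.nose_length)
for n in('top','side','wrist'):
    d=grab(n,n+'0.png'); print(n,d['fovy'],-d['R'].T@d['t'],d['R'][2])
E
```

```text
{'time': 0.0, 'joints': array([ 1.12007387e+00,  2.64722200e-01,  1.60539619e+00,  1.35971442e-05,
        1.27371483e+00, -3.68606613e-02]), 'joint_vel': array([ 0.00092105,  0.00028525, -0.00081072, -0.00117479, -0.00020072,
        0.00149264]), 'joint_efforts': array([-1.36520925e-03, -5.15094709e+01, -3.67317080e+01,  9.25128688e-05,
        1.27866291e-02,  7.93375648e-06]), 'position': array([0.27111648, 0.61739029, 0.24897087]), 'tool_rot': array([-0.64535502, -3.07402546,  0.00340987]), 'force': array([-0.3031259 ,  0.31541065, -0.52510589]), 'torque': array([ 0.00393113,  0.00139455, -0.00019556]), 'grasp_force': 0.0, 'width': 0.0854908081456049} 0.019
top 55.17294099520721 [ 0.41045856 -0.0360627   1.26119225] [ 0.08526904  0.0167505  -0.99621715]
side 47.2346910465297 [ 0.02777219 -1.22542797  0.67978585] [ 0.34622181  0.84650462 -0.40442599]
wrist 64.3080048750259 [0.20873356 0.6432452  0.37307171] [ 0.2419982  -0.10895981 -0.96413932]
```

View pics/top0.png

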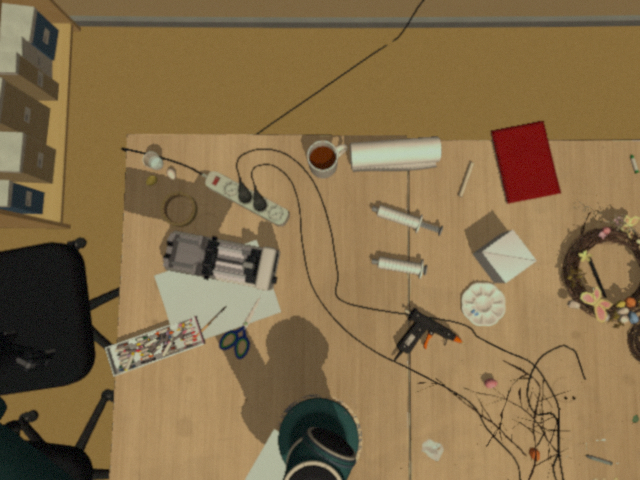

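View pics/side0.png

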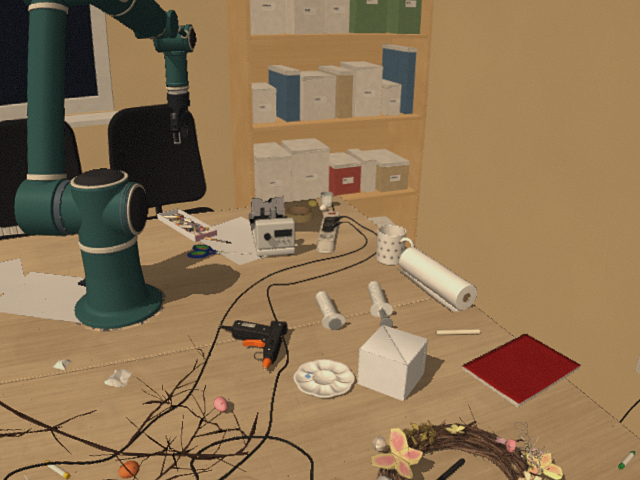

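The top view shows the drawn syringe at about (405,218), with its grey plunger to the right and nozzle to the left. The pushed-in one is at (398,264). The feeder is at (222,260), and its light housing is at the right end (265,268).

```bash
python3 - <<'E'
from h import *
d=grab('top'); im=d['frame'][:,:,::-1]
print(np.round(onz(d,[[405,218],[398,264],[222,260],[265,268],[322,157],[235,342],[180,210],[315,440]],0.0),3))
a=cv2.resize(im[220:300,155:290],None,fx=5.8,fy=5.8,interpolation=cv2.INTER_CUBIC)[:,:780]
b=cv2.resize(im[195:285,360:450],None,fx=6,fy=6,interpolation=cv2.INTER_CUBIC)
cv2.imwrite('pics/fe.png',a);cv2.imwrite('pics/sy.png',b);print(a.shape,b.shape)
E
```

```text
[[ 0.592 -0.234  0.   ]
 [ 0.465 -0.214  0.   ]
 [ 0.472  0.269  0.   ]
 [ 0.451  0.15   0.   ]
 [ 0.763 -0.003  0.   ]
 [ 0.25   0.227  0.   ]
 [ 0.61   0.39   0.   ]
 [-0.003  0.007  0.   ]]
(464, 780, 3) (540, 540, 3)
```

View pics/fe.png

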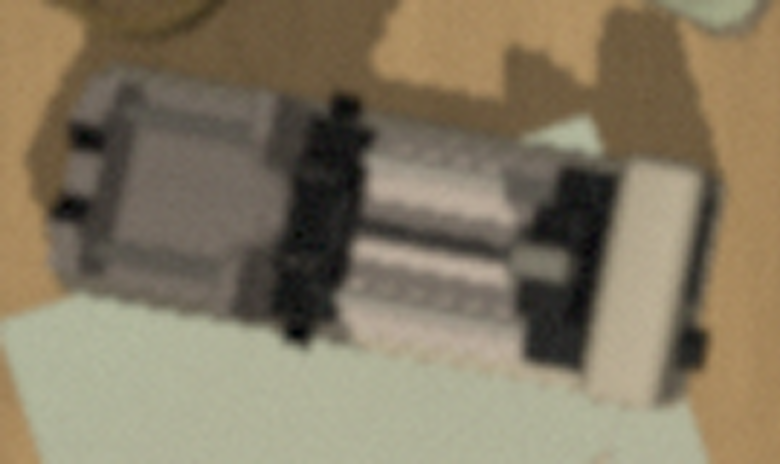

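View pics/sy.png

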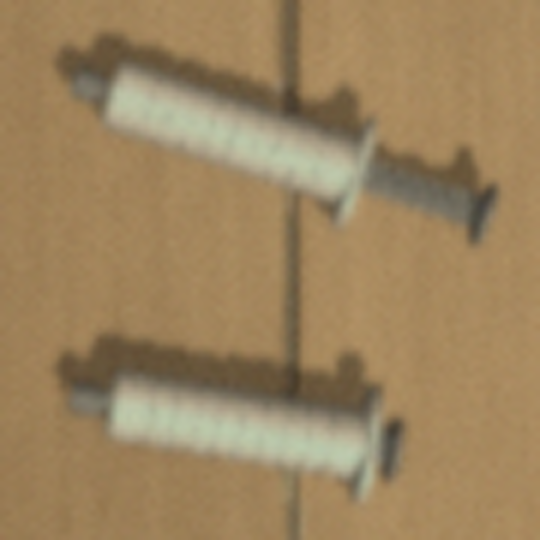

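The crops show these points, in crop pixels:
- **Feeder:** housing top at (640,285), fin at (540,262), plate at (325,220), and saddle at the left.
- **Drawn syringe:** barrel front at (118,97), flange at (355,172), and thumb plate at (482,213).

```bash
cat >> h.py <<'E'
from scipy.spatial.transform import Rotation as Ro
def shift(target,yaw=None,o=None):
    """target world TCP; yaw = wanted heading (rad) of tool x in world -> tool shift mm, turn"""
    o=o or arm.get_obs(); R=Ro.from_rotvec(o['tool_rot']).as_matrix()
    s=R.T@(np.array(target)-o['position'])*1000
    h=np.arctan2(R[1,0],R[0,0]); tr=None
    if yaw is not None:
        tr=-((yaw-h+np.pi)%(2*np.pi)-np.pi)
    return np.round(s,1),h,tr
E
python3 - <<'E'
from h import *
d=grab('top')
s=np.array([[118,97],[355,172],[482,213]])/6+[360,195]
S=onz(d,s-0.4,0.017);print(S)
v=S[0]-S[1];print('syr yaw',np.arctan2(v[1],v[0]),'barrel len',np.linalg.norm(v))
f=lambda u:np.array([u])/5.8+[155,220]
H=onz(d,f([640,285]),.108)[0];Fn=onz(d,f([540,262]),.130)[0];P=onz(d,f([325,220]),.115)[0]
print(H,Fn,P);v=P-H;print('feeder yaw',np.arctan2(v[1],v[0]),np.linalg.norm(v[:2]))
o=arm.get_obs();R=Ro.from_rotvec(o['tool_rot']).as_matrix();print(R)
yaw=np.arctan2(*(S[0]-S[1])[[1,0]]);g=S[1]+ (S[0]-S[1])/np.linalg.norm(S[0]-S[1])*.044
print(g,shift([g[0],g[1],.25],yaw),shift([g[0],g[1],.25],yaw+np.pi))
E
```

```text
[[ 0.60924259 -0.16159938  0.017     ]
 [ 0.5756206  -0.26865389  0.017     ]
 [ 0.55734754 -0.32558929  0.017     ]]
syr yaw 1.2664870509224984 barrel len 0.11221010167089149
[0.44461386 0.1333655  0.108     ] [0.45336736 0.17292752 0.13      ] [0.47128396 0.26907954 0.115     ]
feeder yaw 1.3767521517159373 0.138309777679354
[[-9.15601160e-01  4.02087430e-01 -4.63689087e-04]
 [ 4.02087696e-01  9.15600620e-01 -9.94673548e-04]
 [ 2.46082852e-05 -1.09716793e-03 -9.99999398e-01]]
[ 0.58880451 -0.22667551  0.017     ] (array([-6.303e+02, -6.455e+02,  3.000e-01]), np.float64(2.7277968084961213), np.float64(1.461309757573623)) (array([-6.303e+02, -6.455e+02,  3.000e-01]), np.float64(2.7277968084961213), np.float64(-1.6802828960161698))
```

```bash
python3 - <<'E'
from h import *
print(shift([.48,.31,.30],1.377))
E
```

```text
(array([-314.9, -197.9,  -50.2]), np.float64(2.7277968084961213), np.float64(1.3507968084961213))
```

>>> apply_moves --motion '[{"x": -39,"y": -25,"z": -6,"turn": 0.15},{"x": -79,"y": -49,"z": -12,"turn": 0.3},{"x": -118,"y": -74,"z": -18,"turn": 0.45},{"x": -157,"y": -99,"z": -25,"turn": 0.6},{"x": -196,"y": -123,"z": -31,"turn": 0.75},{"x": -236,"y": -148,"z": -37,"turn": 0.9},{"x": -275,"y": -173,"z": -43,"turn": 1.05},{"x": -315,"y": -198,"z": -50,"turn": 1.2}]'

```text
validation failed for argument at $.mo...
```

>>> apply_moves --motion '[{"turn": 0.15},{"turn": 0.151},{"turn": 0.151}]'

```text
validation failed for argument at $.mo...
```

```bash
python3 - <<'E'
from h import *
o=arm.get_obs(); print(o['time'],o['position'],shift([.48,.31,.30],1.377))
d=grab('wrist','w1.png')
E
```

```text
0.25 [0.27125401 0.61774102 0.24961598] (array([-314.9, -197.9,  -50.2]), np.float64(2.7277968084961213), np.float64(1.3507968084961213))
```

View pics/w1.png

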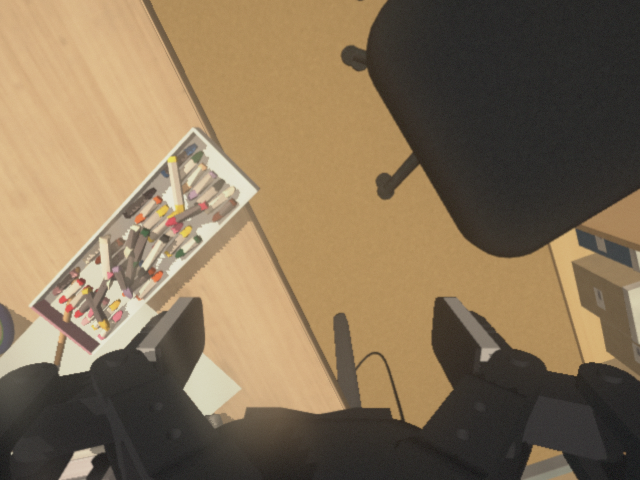

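The wrist view at the start pose shows the crayon box and the chair. The finger pads are at (190,320) and (450,320), and the clear view lies above them, towards tool +x. The move was refused, so I'll try again with every field filled in.

>>> apply_moves --motion '[{"x": -38,"y": -32,"z": -6,"turn": 0.14,"fingers": 85},{"x": -72,"y": -66,"z": -12,"turn": 0.28,"fingers": 85}]'

```text
time: 0.5
position: [0.3108, 0.5282, 0.2615]
tool_rot: [1.073, 2.953, -0.002]
force: [-0.3, 0.3, 0.9]
width: 0.085
grasp_force: 0.0
```

```bash
python3 - <<'E'
from h import *
print(shift([.455,.19,.30],1.377))
E
```

```text
(array([-327.7, -166.8,  -38.2]), np.float64(2.444493818500372), np.float64(1.0674938185003722))
```

>>> apply_moves --motion '[{"x": -41,"y": -21,"z": -5,"turn": 0.13,"fingers": 85},{"x": -82,"y": -42,"z": -10,"turn": 0.27,"fingers": 85},{"x": -123,"y": -63,"z": -15,"turn": 0.4,"fingers": 85},{"x": -164,"y": -84,"z": -20,"turn": 0.54,"fingers": 85},{"x": -205,"y": -105,"z": -25,"turn": 0.67,"fingers": 85},{"x": -246,"y": -126,"z": -30,"turn": 0.81,"fingers": 85},{"x": -287,"y": -147,"z": -34,"turn": 0.94,"fingers": 85},{"x": -328,"y": -167,"z": -38,"turn": 1.07,"fingers": 85}]'

```text
time: 1.3
position: [0.4565, 0.1887, 0.3008]
tool_rot: [2.43, 1.991, 0.001]
force: [-0.4, -0.1, -0.6]
width: 0.0851
grasp_force: 0.0
```

>>> apply_moves --motion '[{"x": 0,"y": 0,"z": 0,"turn": 0,"fingers": 85},{"x": 0,"y": 0,"z": 0,"turn": 0,"fingers": 85}]'

```text
time: 1.5
position: [0.4565, 0.1896, 0.3005]
tool_rot: [-2.427, -1.994, -0.001]
force: [-0.6, -0.3, 0.3]
width: 0.085
grasp_force: 0.0
```

```bash
python3 - <<'E'
from h import *
o=arm.get_obs(); print(o['time'],o['position'],shift([.455,.19,.30],1.377))
d=grab('wrist','w2.png')
E
```

```text
1.5 [0.45654009 0.18960816 0.3004951 ] (array([ 0.1, -1.6,  0.5]), np.float64(1.3756260598525785), np.float64(-0.0013739401474213153))
```

View pics/w2.png

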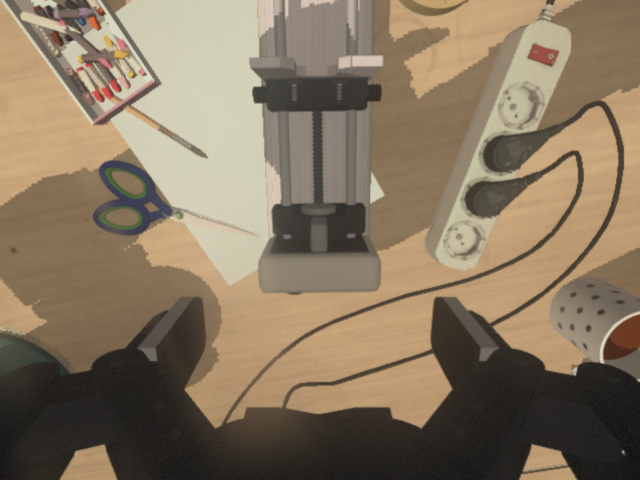

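The wrist view shows the feeder square to the image:
- **Plate:** light grey, rows 57–76, with the slot between columns 295 and 340.
- **Clamp head and clip:** black, row 95.
- **Fin:** (319,232).
- **Housing:** rows 237–292.

```bash
python3 - <<'E'
from h import *
d=grab('wrist'); im=d['frame'][:,:,::-1]
R=d['R']; 
a=cv2.resize(im[40:120,235:405],None,fx=4.6,fy=4.6,interpolation=cv2.INTER_CUBIC)
b=cv2.resize(im[195:300,250:390],None,fx=2,fy=2,interpolation=cv2.INTER_CUBIC)
c=np.zeros((370+210,782,3),np.uint8);c[:a.shape[0],:a.shape[1]]=a;c[370:,:280]=b
g=cv2.cvtColor(np.ascontiguousarray(im),cv2.COLOR_BGR2GRAY).astype(int)
b2=cv2.resize(im[45:85,245:320],None,fx=6,fy=5,interpolation=cv2.INTER_CUBIC);c[370:570,300:300+450]=b2
cv2.imwrite('pics/c1.png',c)
np.save('w2.npy',im)
U=[[256,60],[378,60],[256,76],[378,76],[319,232],[262,285],[379,285],[262,250],[379,250]]
for z in(.085,.108,.115,.13):print(z,np.round(onz(d,U,z)[:,:2]*1000,1).tolist())
print(g[45:110,275].tolist());print(g[70,240:400].tolist())
E
```

```text
0.085 [[429.2, 320.8], [527.0, 301.8], [426.4, 309.0], [525.2, 289.8], [452.2, 168.7], [388.9, 127.8], [498.5, 106.5], [396.9, 161.8], [503.7, 141.1]]
0.108 [[431.9, 316.3], [523.0, 298.6], [429.2, 305.3], [521.3, 287.4], [453.3, 174.5], [394.3, 136.4], [496.4, 116.6], [401.7, 168.1], [501.2, 148.8]]
0.115 [[432.7, 315.0], [521.8, 297.6], [430.1, 304.2], [520.1, 286.7], [453.6, 176.3], [395.9, 139.0], [495.8, 119.6], [403.2, 170.0], [500.5, 151.1]]
0.13 [[434.4, 312.0], [519.1, 295.6], [431.9, 301.8], [517.6, 285.2], [454.3, 180.1], [399.4, 144.6], [494.4, 126.2], [406.3, 174.1], [498.9, 156.2]]
[136, 138, 135, 137, 137, 136, 137, 138, 134, 139, 138, 138, 132, 135, 143, 143, 140, 139, 137, 138, 139, 138, 136, 124, 103, 92, 90, 90, 95, 91, 91, 91, 92, 90, 79, 72, 67, 64, 65, 68, 66, 67, 67, 63, 69, 69, 63, 65, 67, 66, 65, 66, 67, 66, 68, 64, 68, 62, 63, 67, 66, 65, 61, 66, 65]
[206, 205, 206, 208, 207, 205, 205, 206, 206, 206, 206, 202, 173, 126, 102, 93, 93, 94, 95, 95, 94, 94, 93, 94, 94, 90, 89, 91, 92, 94, 95, 94, 93, 94, 92, 92, 92, 93, 92, 92, 92, 90, 90, 90, 94, 91, 90, 89, 90, 91, 91, 95, 98, 102, 100, 94, 88, 99, 113, 117, 116, 115, 115, 113, 117, 118, 118, 129, 130, 133, 133, 132, 133, 133, 131, 133, 131, 133, 132, 132, 132, 133, 132, 134, 132, 133, 132, 132, 125, 116, 116, 116, 117, 117, 116, 116, 112, 111, 115, 128, 134, 128, 112, 112, 115, 116, 110, 108, 112, 106, 108, 112, 113, 106, 106, 107, 108, 106, 107, 110, 109, 109, 109, 111, 110, 110, 112, 110, 111, 110, 112, 114, 110, 110, 110, 109, 111, 109, 105, 107, 110, 112, 112, 115, 118, 116, 117, 118, 116, 119, 118, 118, 119, 118, 118, 118, 119, 119, 117, 118]
```

View pics/c1.png

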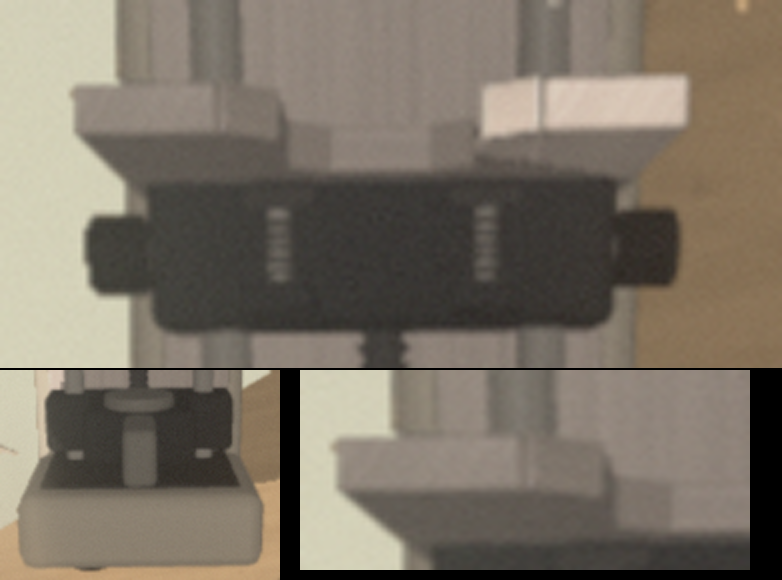

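The crop gives the plate's top rear edge from (250.9,68.9) to (384.6,67.6) and its front edge at rows 59.1 to 56.3. The slot runs from column 296.9 to 339.3, the fin top is centred near (319.5,235), and the housing front edge is at row 255.

```bash
python3 - <<'E'
from h import *
d=grab('wrist')
P=onz(d,[[250.9,68.9],[384.6,67.6],[251,59.1],[384.6,56.3],[296.9,67.5],[339.3,67]],.115)
print(P*1000, np.linalg.norm(P[1]-P[0]),np.linalg.norm(P[3]-P[2]))
v=P[1]-P[0];y=np.arctan2(v[1],v[0]);print('yaw from plate',y+np.pi/2)
c=(P[0]+P[1])/2
H=onz(d,[[260,255],[381,255],[260,280],[381,280]],.108);h=H[:2].mean(0);print(H)
F=onz(d,[[311,235],[328,235]],.13);f=F.mean(0);print(F)
for q in(h,f):
  w=c-q;print('yaw',np.arctan2(w[1],w[0]),np.hypot(*w[:2]))
print('plate rear',c)
# syringe view: tcp so that barrel upper
S=np.array([.5888,-.2267]);yw=1.2665;u=np.array([np.cos(yw),np.sin(yw)])
t=S-.09*u;print(shift([*t,.25],yw))
E
```

```text
[[427.01904782 310.22616714 115.        ]
 [525.31766927 292.16969502 115.        ]
 [428.67676226 316.75073177 115.        ]
 [526.42260704 299.82578044 115.        ]
 [460.99727413 304.66688133 115.        ]
 [492.16482176 299.00279632 115.        ]] 0.0999432597224628 0.09920032333048862
yaw from plate 1.3891315219780989
[[0.39868371 0.16452336 0.108     ]
 [0.50198698 0.14462014 0.108     ]
 [0.3933641  0.14186954 0.108     ]
 [0.49858657 0.12160204 0.108     ]]
[[0.44724392 0.17947579 0.13      ]
 [0.46055456 0.17691073 0.13      ]]
yaw 1.3964032158558113 0.14888445424740654
yaw 1.391693432209153 0.1250042504493001
plate rear [0.47616836 0.30119793 0.115     ]
(array([-474.7,  200. ,   49.9]), np.float64(1.3797452990555976), np.float64(0.11324529905559766))
```

>>> apply_moves --motion '[{"x": -43,"y": 18,"z": 5,"turn": 0.01,"fingers": 85},{"x": -86,"y": 36,"z": 9,"turn": 0.02,"fingers": 85},{"x": -129,"y": 54,"z": 13,"turn": 0.03,"fingers": 85},{"x": -172,"y": 72,"z": 18,"turn": 0.04,"fingers": 85},{"x": -215,"y": 90,"z": 22,"turn": 0.05,"fingers": 85},{"x": -258,"y": 108,"z": 27,"turn": 0.06,"fingers": 85},{"x": -301,"y": 127,"z": 31,"turn": 0.07,"fingers": 85},{"x": -345,"y": 145,"z": 36,"turn": 0.08,"fingers": 85}]'

```text
time: 2.45
position: [0.5331, -0.1759, 0.2641]
tool_rot: [-2.5, -1.902, -0.001]
force: [0.4, -0.4, 0.2]
width: 0.0846
grasp_force: 0.0
```

>>> apply_moves --motion '[{"x": -43,"y": 18,"z": 5,"turn": 0.01,"fingers": 85},{"x": -86,"y": 36,"z": 9,"turn": 0.02,"fingers": 85},{"x": -130,"y": 55,"z": 14,"turn": 0.033,"fingers": 85},{"x": -130,"y": 55,"z": 14,"turn": 0.033,"fingers": 85},{"x": -130,"y": 55,"z": 14,"turn": 0.033,"fingers": 85}]'

```text
time: 2.95
position: [0.5507, -0.3152, 0.2492]
tool_rot: [-2.532, -1.856, 0.0]
force: [-0.4, 0.0, -0.3]
width: 0.0849
grasp_force: 0.0
```

```bash
python3 - <<'E'
from h import *
o=arm.get_obs(); print(o['time'],o['position'],o['joints'])
d=grab('wrist','w3.png')
E
```

```text
2.95 [ 0.55066173 -0.31515102  0.24915421] [-5.59418929e-01  1.90138724e-01  1.69560218e+00  7.10538179e-04
  1.25802074e+00 -2.54205184e-01]
```

View pics/w3.png

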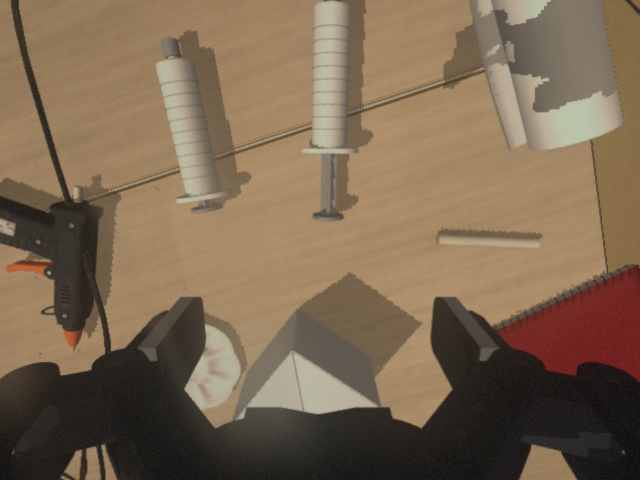

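The wrist view shows the drawn syringe almost upright in the image: barrel columns ~312–349, flange at row ~150 (columns 302–357), and thumb plate at row ~216. The pushed-in syringe is to the left, and the carton is below, clear of the grasp.

```bash
python3 - <<'E'
from h import *
d=grab('wrist'); im=d['frame'].astype(int)
hsv=cv2.cvtColor(d['frame'],cv2.COLOR_RGB2HSV)
L=[];Rr=[]
for r in range(20,142,6):
    row=im[r,280:390]; sat=hsv[r,280:390,1]
    m=np.where(sat<60)[0]+280
    m=m[(m>305)&(m<356)]
    if len(m): L.append([m.min()-.5,r]);Rr.append([m.max()+.5,r])
print([(a[0],b[0]) for a,b in zip(L,Rr)])
a=onz(d,L,.017);b=onz(d,Rr,.017);c=(a+b)/2
print('width',np.median(np.linalg.norm(b-a,axis=1)))
v=np.polyfit(c[:,1],c[:,0],1);yaw=np.arctan2(1,v[0]);print('yaw',yaw)
print(c[[0,-1]])
print('col330',hsv[140:160,322,1].tolist(),im[140:160,322,0].tolist())
print('wing L col306',im[140:165,306].sum(1).tolist(), 'R col354',im[140:165,354].sum(1).tolist())
print('thumb',im[205:225,330].sum(1).tolist())
np.save('syr.npy',np.r_[v])
E
```

```text
[(np.float64(313.5), np.float64(349.5)), (np.float64(313.5), np.float64(349.5)), (np.float64(312.5), np.float64(349.5)), (np.float64(313.5), np.float64(348.5)), (np.float64(312.5), np.float64(349.5)), (np.float64(313.5), np.float64(348.5)), (np.float64(312.5), np.float64(348.5)), (np.float64(313.5), np.float64(348.5)), (np.float64(312.5), np.float64(348.5)), (np.float64(312.5), np.float64(347.5)), (np.float64(312.5), np.float64(347.5)), (np.float64(312.5), np.float64(347.5)), (np.float64(312.5), np.float64(347.5)), (np.float64(312.5), np.float64(347.5)), (np.float64(312.5), np.float64(347.5)), (np.float64(312.5), np.float64(346.5)), (np.float64(312.5), np.float64(346.5)), (np.float64(312.5), np.float64(346.5)), (np.float64(311.5), np.float64(346.5)), (np.float64(312.5), np.float64(346.5)), (np.float64(312.5), np.float64(345.5))]
width 0.030417176447251858
yaw 1.2551764358859097
[[ 0.60750333 -0.16818525  0.017     ]
 [ 0.57726302 -0.26047233  0.017     ]]
col330 [35, 35, 33, 34, 34, 34, 34, 39, 49, 42, 39, 39, 40, 40, 46, 51, 51, 50, 45, 50] [191, 191, 191, 190, 189, 189, 188, 165, 135, 153, 185, 189, 189, 179, 156, 139, 139, 139, 137, 138]
wing L col306 [417, 417, 414, 422, 420, 424, 411, 403, 402, 457, 523, 533, 529, 499, 434, 413, 414, 415, 422, 421, 424, 430, 418, 427, 422] R col354 [291, 301, 295, 294, 302, 300, 293, 293, 288, 317, 349, 357, 359, 359, 384, 416, 417, 415, 419, 417, 423, 421, 417, 417, 411]
thumb [297, 302, 299, 287, 281, 280, 287, 279, 257, 243, 226, 222, 233, 304, 344, 348, 356, 394, 422, 420]
```

```bash
python3 - <<'E'
from h import *
d=grab('wrist')
f=onz(d,[[329.5,149.3]],.017)[0]
v=np.load('syr.npy'); yaw=np.arctan2(1,v[0]); u=np.array([np.cos(yaw),np.sin(yaw),0])
f[0]=np.polyval(v,f[1]); o=f+.044*u
th=onz(d,[[328,217.5]],.017)[0]
print('flange',f,'origin',o,'yaw',yaw,'thumb back', (f-th)@u)
g=f+.034*u
print(shift([*g[:2],.10],yaw)); print(g)
E
```

```text
flange [ 0.57479749 -0.26815878  0.017     ] origin [ 0.58845535 -0.22633219  0.017     ] yaw 1.2551764358859097 thumb back 0.06332261583137574
(array([ 84.7,   9.8, 150.3]), np.float64(1.2674081211600048), np.float64(0.012231685274095128))
[ 0.58535129 -0.23583824  0.017     ]
```

>>> apply_moves --motion '[{"x": 42,"y": 5,"z": 20,"turn": 0.006,"fingers": 70},{"x": 85,"y": 10,"z": 50,"turn": 0.012,"fingers": 70},{"x": 85,"y": 10,"z": 95,"turn": 0.012,"fingers": 70},{"x": 85,"y": 10,"z": 140,"turn": 0.012,"fingers": 70},{"x": 85,"y": 10,"z": 180,"turn": 0.012,"fingers": 70},{"x": 85,"y": 10,"z": 210,"turn": 0.012,"fingers": 70},{"x": 85,"y": 10,"z": 226,"turn": 0.012,"fingers": 70},{"x": 85,"y": 10,"z": 226,"turn": 0.012,"fingers": 70}]'

```text
time: 3.9
position: [0.5836, -0.2357, 0.0221]
tool_rot: [-2.54, -1.841, 0.004]
force: [-1.1, 1.3, 0.8]
width: 0.07
grasp_force: 0.0
```

>>> apply_moves --motion '[{"x": 0,"y": 0,"z": 0,"turn": 0,"fingers": 15},{"x": 0,"y": 0,"z": 0,"turn": 0,"fingers": 15},{"x": 0,"y": 0,"z": 0,"turn": 0,"fingers": 15},{"x": 0,"y": 0,"z": 0,"turn": 0,"fingers": 15},{"x": 0,"y": 0,"z": 0,"turn": 0,"fingers": 15},{"x": 0,"y": 0,"z": 0,"turn": 0,"fingers": 15}]' --newtons 80

```text
time: 4.5
position: [0.5874, -0.2387, 0.0273]
tool_rot: [2.542, 1.839, 0.004]
force: [-0.3, 0.2, 6.9]
width: 0.0296
grasp_force: 79.0
```

>>> apply_moves --motion '[{"x": 0,"y": 0,"z": 0,"turn": 0,"fingers": 60},{"x": 0,"y": 0,"z": 0,"turn": 0,"fingers": 60},{"x": 0,"y": 0,"z": 0,"turn": 0,"fingers": 60},{"x": 0,"y": 0,"z": 4,"turn": 0,"fingers": 60},{"x": 0,"y": 0,"z": 4,"turn": 0,"fingers": 60},{"x": 0,"y": 0,"z": 4,"turn": 0,"fingers": 60}]' --newtons 40

```text
time: 5.1
position: [0.585, -0.2377, 0.0197]
tool_rot: [-2.544, -1.841, 0.001]
force: [-0.2, 0.3, -0.1]
width: 0.0597
grasp_force: 0.0
```

```bash
python3 - <<'E'
from h import *
o=arm.get_obs(); print(o['position'],o['force'],o['width'])
d=grab('wrist','w4.png')
im=d['frame'];s=grab('side')['frame'][270:350,290:420]
c=np.zeros((480,800,3),np.uint8);c[:,:480]=im[:,80:560];c[:197,480:]=cv2.resize(s,(320,197))
cv2.imwrite('pics/w4.png',c[:,:,::-1])
E
```

```text
[ 0.58495213 -0.23770444  0.01969184] [-0.2417748   0.25308276 -0.14693638] 0.05968177173494748
```

View pics/w4.png

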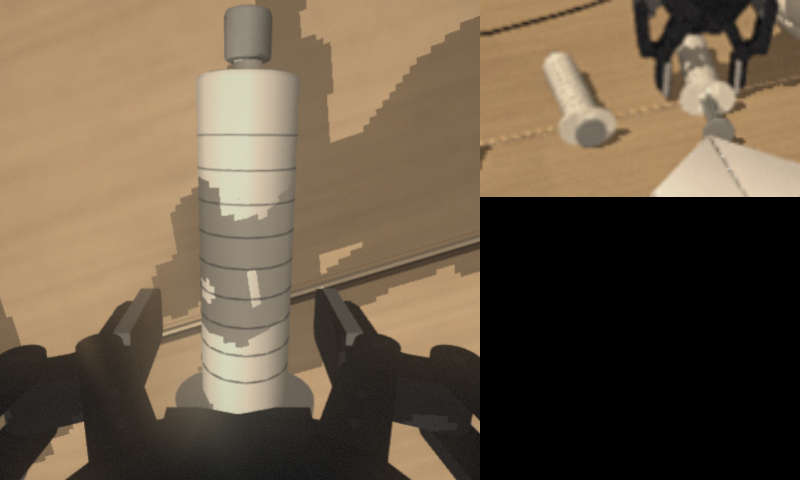

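The view shows the fingers centred on either side of the barrel, with pads at about columns 150 and 320 and the barrel at 200–290. The syringe is still flat.

>>> apply_moves --motion '[{"x": 0,"y": 0,"z": 0,"turn": 0,"fingers": 25},{"x": 0,"y": 0,"z": 0,"turn": 0,"fingers": 25},{"x": 0,"y": 0,"z": 0,"turn": 0,"fingers": 25},{"x": 0,"y": 0,"z": 0,"turn": 0,"fingers": 25},{"x": 0,"y": 0,"z": 0,"turn": 0,"fingers": 25}]' --newtons 60

```text
time: 5.7
position: [0.5857, -0.238, 0.0207]
tool_rot: [2.545, 1.841, 0.001]
force: [0.9, -0.4, 3.2]
width: 0.0302
grasp_force: 59.3
```

>>> apply_moves --motion '[{"x": 0,"y": 0,"z": -5,"turn": 0,"fingers": 25},{"x": 0,"y": 0,"z": -20,"turn": 0,"fingers": 25},{"x": 0,"y": 0,"z": -60,"turn": 0,"fingers": 25},{"x": 0,"y": 0,"z": -100,"turn": 0,"fingers": 25},{"x": 0,"y": 0,"z": -140,"turn": 0,"fingers": 25},{"x": 0,"y": 0,"z": -180,"turn": 0,"fingers": 25},{"x": 0,"y": 0,"z": -220,"turn": 0,"fingers": 25},{"x": 0,"y": 0,"z": -230,"turn": 0,"fingers": 25}]' --newtons 90

```text
time: 6.5
position: [0.5879, -0.239, 0.2579]
tool_rot: [2.538, 1.836, 0.008]
force: [0.4, -0.6, 0.4]
width: 0.0293
grasp_force: 89.0
```

```bash
python3 - <<'E'
from h import *
o=arm.get_obs(); print(o['time'],o['position'],o['width'],o['force'])
print(shift([.4809,.3268,.25],1.390))
E
```

```text
6.5 [ 0.5879192  -0.23899403  0.25790336] 0.029303706582100696 [ 0.4137496  -0.61585769  0.35574332]
(array([ 504. , -278.6,    4.3]), np.float64(1.252826708204337), np.float64(-0.13717329179566295))
```

>>> apply_moves --motion '[{"x": 38,"y": -21,"z": 0,"turn": -0.01,"fingers": 25},{"x": 80,"y": -44,"z": 0,"turn": -0.02,"fingers": 25},{"x": 122,"y": -67,"z": 0,"turn": -0.03,"fingers": 25},{"x": 164,"y": -90,"z": 0,"turn": -0.04,"fingers": 25},{"x": 206,"y": -113,"z": 0,"turn": -0.05,"fingers": 25},{"x": 248,"y": -136,"z": 0,"turn": -0.06,"fingers": 25},{"x": 290,"y": -160,"z": 2,"turn": -0.08,"fingers": 25},{"x": 332,"y": -183,"z": 4,"turn": -0.1,"fingers": 25}]'

```text
time: 7.3
position: [0.5139, 0.1363, 0.2458]
tool_rot: [-2.449, -1.967, 0.001]
force: [1.7, 0.5, -1.1]
width: 0.0297
grasp_force: 89.2
```

>>> apply_moves --motion '[{"x": 42,"y": -24,"z": 0,"turn": -0.01,"fingers": 25},{"x": 84,"y": -47,"z": 0,"turn": -0.02,"fingers": 25},{"x": 126,"y": -71,"z": 0,"turn": -0.03,"fingers": 25},{"x": 160,"y": -90,"z": 0,"turn": -0.037,"fingers": 25},{"x": 172,"y": -96,"z": 0,"turn": -0.037,"fingers": 25},{"x": 172,"y": -96,"z": 0,"turn": -0.037,"fingers": 25},{"x": 172,"y": -96,"z": 0,"turn": -0.037,"fingers": 25},{"x": 172,"y": -96,"z": 0,"turn": -0.037,"fingers": 25}]'

```text
time: 8.1
position: [0.4591, 0.322, 0.246]
tool_rot: [2.414, 2.01, -0.001]
force: [0.3, -0.1, -1.6]
width: 0.0295
grasp_force: 89.2
```

```bash
python3 - <<'E'
from h import *
o=arm.get_obs(); print(o['time'],o['position'],o['width'],o['force'])
print(shift([.4809,.3268,.25],1.390))
d=grab('wrist','w5.png')
s=grab('side','s5.png');t=grab('top')
np.save('t5.npy',t['frame'])
print(proj(s,[[.4762,.3012,.115],[.48,.32,.23]]))
im=d['frame'].astype(int)
# barrel edges & front, in tool-frame
print('col320 sums',[int(x) for x in im[0:140:3,322].sum(1)])
for r in(90,130,170,210,250): print(r,[int(x) for x in im[r,230:420:5].sum(1)])
E
```

```text
8.1 [0.45912141 0.32195347 0.24598212] 0.029454482225417418 [ 0.27916795 -0.09674958 -1.5561086 ]
(array([ 8.7, 20.5, -4. ]), np.float64(1.3884181646851705), np.float64(-0.0015818353148295827))
[[266.37515331 198.17145472]
 [264.83011631 160.14005929]]
col320 sums [486, 478, 396, 382, 390, 391, 392, 387, 388, 390, 393, 390, 388, 396, 385, 389, 386, 382, 369, 316, 459, 549, 419, 433, 602, 617, 616, 618, 615, 615, 620, 617, 621, 618, 619, 619, 619, 620, 622, 619, 618, 618, 623, 618, 614, 477, 618]
90 [598, 595, 599, 598, 595, 599, 595, 586, 546, 597, 606, 620, 624, 633, 633, 628, 631, 631, 623, 606, 588, 570, 551, 515, 481, 434, 396, 352, 333, 329, 327, 328, 319, 328, 322, 324, 331, 332]
130 [601, 604, 606, 606, 603, 608, 606, 605, 536, 603, 611, 621, 633, 638, 635, 636, 636, 634, 623, 613, 593, 577, 546, 510, 474, 433, 389, 334, 345, 348, 321, 349, 311, 363, 378, 318, 329, 326]
170 [600, 601, 607, 601, 605, 603, 607, 607, 517, 526, 514, 499, 491, 486, 480, 489, 479, 469, 450, 443, 417, 425, 396, 380, 373, 368, 363, 336, 385, 389, 322, 327, 385, 361, 355, 316, 321, 327]
210 [601, 598, 599, 598, 597, 600, 597, 604, 509, 578, 611, 625, 631, 637, 638, 635, 637, 630, 617, 606, 586, 555, 528, 490, 450, 405, 357, 368, 378, 301, 334, 316, 380, 382, 318, 329, 329, 333]
250 [598, 593, 590, 591, 585, 587, 588, 586, 588, 365, 382, 388, 399, 405, 412, 425, 629, 622, 606, 442, 413, 409, 397, 386, 373, 363, 328, 188, 214, 344, 340, 355, 368, 361, 367, 378, 382, 366]
```

```bash
cat > held.py <<'E'
from h import *
def held(dz=.0037,verb=True):
    o=arm.get_obs(); d=grab('wrist'); g=cv2.GaussianBlur(cv2.cvtColor(d['frame'],cv2.COLOR_RGB2GRAY),(5,5),0).astype(float)
    z=o['position'][2]-dz
    Rt=Ro.from_rotvec(o['tool_rot']).as_matrix()
    # expected silhouettes
    out=[];W=[]
    for s in np.arange(.05,.075,.002):   # ahead of TCP along tool x
        e=[]
        for sg in(-1,1):
            p=o['position']+Rt@[s,sg*.016,0]; p[2]=z
            u,v=proj(d,[p])[0]
            r=int(round(v)); cs=np.arange(int(u)-14,int(u)+15)
            gr=np.abs(np.gradient(g[r]))[cs]
            k=cs[np.argmax(gr)]; w=np.abs(np.gradient(g[r]))[k-2:k+3]; e.append([(w*np.arange(k-2,k+3)).sum()/w.sum(),r])
        P=onz(d,e,z); out.append(P.mean(0)); W.append(np.linalg.norm(P[1]-P[0]))
    out=np.array(out); c=out.mean(0); 
    v=np.polyfit(out[:,1],out[:,0],1); yaw=np.arctan2(1,v[0])
    # front end: strongest row edge along axis
    h=np.arctan2(Rt[1,0],Rt[0,0])
    rel=Rt.T@(c-o['position'])
    print('axis pt',c,'yaw',yaw,'tool heading',h,'widths',np.round([min(W),np.median(W),max(W)],4),'tool-frame pt',rel)
    return o,d,g,c,yaw,z,Rt
E
python3 - <<'E'
from held import *
o,d,g,c,yaw,z,Rt=held()
u=np.array([np.cos(yaw),np.sin(yaw),0])
S=np.arange(.06,.11,.0005); prof=[]
for s in S:
    p=c+u*(s-(c-o['position'])@u); uv=proj(d,[p])[0]; prof.append(cv2.getRectSubPix(g.astype(np.float32),(9,1),tuple(map(float,uv))).mean())
gr=np.gradient(prof); i=np.argsort(-abs(gr))[:8]; print([(round(float(S[k])*1000,1),round(float(gr[k]),1)) for k in i])
# lateral error wrt feeder line
n=np.array([-u[1],u[0],0]);f=np.array([.47617,.3012,0]);fu=np.array([np.cos(1.39),np.sin(1.39),0]);fn=np.array([-fu[1],fu[0],0])
print('lat err of axis pt (along feeder +y) mm',(c-f)@fn*1000)
im=d['frame'][:300,200:500];cv2.imwrite('pics/w5c.png',im[:,:,::-1])
E
```

```text
axis pt [0.47100488 0.38305333 0.24258242] yaw 1.4262136065985815 tool heading 1.3878731857442557 widths [0.0303 0.0354 0.0359] tool-frame pt [0.06199644 0.00040409 0.00368458]
[(87.0, -41.4), (84.0, -23.1), (86.5, -22.6), (65.5, 17.8), (87.5, -17.7), (85.0, 17.4), (64.5, -15.1), (85.5, 14.7)]
lat err of axis pt (along feeder +y) mm 19.799225489685252
```

```bash
sed -i 's/int(u)-14,int(u)+15/int(round(u))-9,int(round(u))+10/' held.py; sed -i "s/    out=np.array(out); c/    print([np.round(x*1000,1) for x in W]); out=np.array(out); c/" held.py
python3 - <<'E'
from held import *
o,d,g,c,yaw,z,Rt=held()
for s in(.05,.06,.07,.08):
  q=[proj(d,[o['position']+Rt@[s,sg*.016,.0037]])[0] for sg in(-1,1)]; r=int(q[0][1])
  print(q, g[r,int(q[0][0])-10:int(q[0][0])+12].astype(int).tolist(), g[r,int(q[1][0])-12:int(q[1][0])+14].astype(int).tolist())
E
```

```text
[np.float64(35.4), np.float64(35.5), np.float64(35.4), np.float64(35.3), np.float64(35.4), np.float64(35.4), np.float64(35.4), np.float64(35.4), np.float64(35.1), np.float64(35.9), np.float64(35.7), np.float64(35.7), np.float64(30.3)]
axis pt [0.47098479 0.38318976 0.24263377] yaw 1.4281927491796393 tool heading 1.3880386469599317 widths [0.0303 0.0354 0.0359] tool-frame pt [0.06198088 0.00040914 0.00369196]
[array([272.0876118 , 180.93985223]), array([368.14142752, 181.0692454 ])] [207, 207, 207, 207, 207, 205, 199, 189, 182, 183, 187, 193, 198, 202, 205, 208, 209, 210, 211, 212, 212, 213] [139, 136, 132, 129, 125, 121, 117, 114, 115, 119, 125, 130, 131, 132, 131, 131, 132, 131, 126, 117, 107, 102, 104, 107, 111, 113]
[array([271.14600338, 150.15198548]), array([369.26593748, 150.28600007])] [206, 207, 207, 207, 207, 205, 199, 189, 182, 182, 186, 191, 196, 201, 205, 207, 208, 209, 210, 211, 212, 212] [139, 137, 133, 130, 126, 122, 118, 116, 117, 122, 127, 131, 133, 132, 132, 132, 132, 132, 128, 119, 109, 103, 103, 107, 110, 113]
[array([270.16008043, 118.00311738]), array([370.44311087, 118.14202958])] [205, 205, 206, 206, 206, 203, 197, 187, 180, 180, 184, 189, 194, 199, 203, 206, 207, 208, 209, 209, 210, 212] [140, 137, 134, 130, 126, 122, 119, 113, 105, 92, 81, 75, 73, 72, 71, 71, 72, 71, 70, 79, 110, 154, 186, 198, 198, 196]
[array([269.12646068,  84.39452872]), array([371.67695196,  84.53863921])] [204, 204, 204, 204, 204, 201, 194, 183, 177, 177, 181, 186, 191, 196, 200, 203, 205, 206, 207, 207, 208, 208] [139, 137, 133, 130, 126, 123, 119, 117, 115, 115, 116, 117, 117, 118, 118, 118, 117, 117, 116, 117, 117, 117, 117, 117, 118, 119]
```

>>> apply_moves --motion '[{"x": 4,"y": 20,"z": 0,"turn": -0.001,"fingers": 25},{"x": 5,"y": 22,"z": 0,"turn": -0.001,"fingers": 25},{"x": 5,"y": 22,"z": 25,"turn": -0.001,"fingers": 25},{"x": 5,"y": 22,"z": 60,"turn": -0.001,"fingers": 25},{"x": 5,"y": 22,"z": 90,"turn": -0.001,"fingers": 25},{"x": 5,"y": 22,"z": 105,"turn": -0.001,"fingers": 25},{"x": 5,"y": 22,"z": 107,"turn": -0.001,"fingers": 25},{"x": 5,"y": 22,"z": 107,"turn": -0.001,"fingers": 25}]'

```text
time: 9.15
position: [0.4816, 0.3245, 0.1398]
tool_rot: [-2.412, -2.013, -0.0]
force: [-0.0, -0.2, -0.7]
width: 0.0295
grasp_force: 89.2
```

```bash
python3 - <<'E'
from held import *
o,d,g,c,yaw,z,Rt=held()
print(o['time'],o['position'],o['force'],shift([.4802,.3228,.139],1.390))
for s in(.05,.065):
  q=[proj(d,[o['position']+Rt@[s,sg*.016,.0037]])[0] for sg in(-1,1)]; r=int(q[0][1])
  print(q)
s=grab('side');p=proj(s,[[.4762,.3012,.115]])[0].astype(int)
a=s['frame'][p[1]-50:p[1]+70,p[0]-60:p[0]+60]
w=d['frame'][:420,120:540]
cc=np.zeros((480,800,3),np.uint8);cc[:480,:480]=0;cc[:420,:420]=w;cc[:375,425:]=cv2.resize(a,(375,375),interpolation=cv2.INTER_CUBIC)
cv2.imwrite('pics/v10.png',cc[:,:,::-1])
E
```

```text
[np.float64(33.4), np.float64(33.5), np.float64(34.8), np.float64(33.3), np.float64(33.4), np.float64(33.5), np.float64(33.4), np.float64(30.2), np.float64(32.6), np.float64(32.6), np.float64(32.6), np.float64(32.0), np.float64(31.6)]
axis pt [0.4916351  0.38566174 0.1360675 ] yaw 1.3634518565180513 tool heading 1.3905895333238465 widths [0.0302 0.0333 0.0348] tool-frame pt [ 0.06198707 -0.00110223  0.00371279]
9.15 [0.48160872 0.32448022 0.1397675 ] [-0.02953254 -0.22302193 -0.65256644] (array([-2.4, -1.7,  1.8]), np.float64(1.390634927415777), np.float64(0.0006349274157768647))
[array([272.05249328, 180.99460395]), array([368.09309946, 181.13036931])]
[array([270.62585691, 134.31654238]), array([369.8008272 , 134.46006081])]
```

>>> apply_moves --motion '[{"x": 0,"y": 0,"z": 6,"turn": 0,"fingers": 25},{"x": 0,"y": 0,"z": 12,"turn": 0,"fingers": 25},{"x": 0,"y": 0,"z": 16,"turn": 0,"fingers": 25},{"x": 0,"y": 0,"z": 18,"turn": 0,"fingers": 25},{"x": 0,"y": 0,"z": 18,"turn": 0,"fingers": 25}]'

```text
time: 9.75
position: [0.481, 0.3241, 0.1206]
tool_rot: [-2.412, -2.013, 0.002]
force: [1.1, 0.1, -0.1]
width: 0.0296
grasp_force: 89.2
```

>>> apply_moves --motion '[{"x": 0,"y": 0,"z": 3,"turn": 0,"fingers": 25},{"x": 0,"y": 0,"z": 6,"turn": 0,"fingers": 25},{"x": 0,"y": 0,"z": 6,"turn": 0,"fingers": 25}]'

```text
time: 10.05
position: [0.481, 0.3241, 0.1147]
tool_rot: [-2.412, -2.013, 0.002]
force: [0.3, 0.0, -1.8]
width: 0.0294
grasp_force: 89.2
```

>>> apply_moves --motion '[{"x": 0,"y": 0,"z": 2,"turn": 0,"fingers": 25},{"x": 0,"y": 0,"z": 4,"turn": 0,"fingers": 25},{"x": 0,"y": 0,"z": 4,"turn": 0,"fingers": 25}]'

```text
time: 10.35
position: [0.4812, 0.3242, 0.1109]
tool_rot: [-2.412, -2.013, 0.001]
force: [-0.6, -0.5, -1.4]
width: 0.0296
grasp_force: 89.2
```

>>> apply_moves --motion '[{"x": 1,"y": 0,"z": 0,"turn": 0,"fingers": 25},{"x": 2,"y": 0,"z": 0,"turn": 0,"fingers": 25},{"x": 3,"y": 0,"z": 0,"turn": 0,"fingers": 25},{"x": 4,"y": 0,"z": 0,"turn": 0,"fingers": 25},{"x": 4,"y": 0,"z": 0,"turn": 0,"fingers": 25}]'

```text
time: 10.85
position: [0.4822, 0.3285, 0.1114]
tool_rot: [2.412, 2.013, 0.0]
force: [0.2, 0.0, -1.5]
width: 0.0297
grasp_force: 89.2
```

>>> apply_moves --motion '[{"x": 1,"y": 0,"z": 0,"turn": 0,"fingers": 25},{"x": 2,"y": 0,"z": 0,"turn": 0,"fingers": 25},{"x": 2,"y": 0,"z": 0,"turn": 0,"fingers": 25}]'

```text
time: 11.15
position: [0.4825, 0.3304, 0.1113]
tool_rot: [-2.412, -2.013, -0.0]
force: [-0.3, 0.3, -0.5]
width: 0.0298
grasp_force: 89.2
```

>>> apply_moves --motion '[{"x": 1,"y": 0,"z": 0,"turn": 0,"fingers": 25},{"x": 2,"y": 0,"z": 0,"turn": 0,"fingers": 25},{"x": 2,"y": 0,"z": 0,"turn": 0,"fingers": 25}]'

```text
time: 11.45
position: [0.4827, 0.3317, 0.1112]
tool_rot: [2.411, 2.013, -0.002]
force: [-0.5, -3.0, 0.2]
width: 0.0296
grasp_force: 89.2
```

>>> apply_moves --motion '[{"x": -0.6,"y": 0,"z": 1,"turn": 0,"fingers": 25},{"x": -0.6,"y": 0,"z": 3,"turn": 0,"fingers": 25},{"x": -0.6,"y": 0,"z": 5,"turn": 0,"fingers": 25},{"x": -0.6,"y": 0,"z": 7,"turn": 0,"fingers": 25},{"x": -0.6,"y": 0,"z": 7,"turn": 0,"fingers": 25}]' --newtons 115

```text
time: 11.95
position: [0.4825, 0.3316, 0.1038]
tool_rot: [-2.412, -2.012, 0.001]
force: [-0.4, -2.1, -1.1]
width: 0.029
grasp_force: 113.5
```

>>> apply_moves --motion '[{"x": 0,"y": 0,"z": 2,"turn": 0,"fingers": 25},{"x": 0,"y": 0,"z": 4,"turn": 0,"fingers": 25},{"x": 0,"y": 0,"z": 4,"turn": 0,"fingers": 25}]'

```text
time: 12.25
position: [0.483, 0.3316, 0.1006]
tool_rot: [2.412, 2.012, 0.001]
force: [-0.7, -3.1, 3.4]
width: 0.0289
grasp_force: 114.0
```

>>> apply_moves --motion '[{"x": 0,"y": 0,"z": 1,"turn": 0,"fingers": 25},{"x": 0,"y": 0,"z": 2,"turn": 0,"fingers": 25},{"x": 0,"y": 0,"z": 3,"turn": 0,"fingers": 25},{"x": 0,"y": 0,"z": 4,"turn": 0,"fingers": 25},{"x": 0,"y": 0,"z": 4,"turn": 0,"fingers": 25}]'

```text
time: 12.75
position: [0.4833, 0.3315, 0.0975]
tool_rot: [2.411, 2.012, 0.001]
force: [-0.6, -4.4, 7.8]
width: 0.0288
grasp_force: 114.5
```

>>> apply_moves --motion '[{"x": 0,"y": 0,"z": 1,"turn": 0,"fingers": 25},{"x": 0,"y": 0,"z": 2,"turn": 0,"fingers": 25},{"x": 0,"y": 0,"z": 3,"turn": 0,"fingers": 25},{"x": 0,"y": 0,"z": 4,"turn": 0,"fingers": 25},{"x": 0,"y": 0,"z": 4,"turn": 0,"fingers": 25}]'

```text
time: 13.25
position: [0.4834, 0.3315, 0.093]
tool_rot: [2.412, 2.012, 0.002]
force: [0.6, -4.0, 6.4]
width: 0.0288
grasp_force: 114.5
```

>>> apply_moves --motion '[{"x": 0,"y": 0,"z": 1,"turn": 0,"fingers": 25},{"x": 0,"y": 0,"z": 2,"turn": 0,"fingers": 25},{"x": 0,"y": 0,"z": 3,"turn": 0,"fingers": 25},{"x": 0,"y": 0,"z": 3,"turn": 0,"fingers": 25}]'

```text
time: 13.65
position: [0.4834, 0.3316, 0.09]
tool_rot: [2.412, 2.012, 0.002]
force: [0.4, -4.2, 5.8]
width: 0.0288
grasp_force: 114.5
```

>>> apply_moves --motion '[{"x": 0,"y": 0,"z": 1,"turn": 0,"fingers": 25},{"x": 0,"y": 0,"z": 2,"turn": 0,"fingers": 25},{"x": 0,"y": 0,"z": 2,"turn": 0,"fingers": 25}]'

```text
time: 13.95
position: [0.4834, 0.3316, 0.0888]
tool_rot: [2.412, 2.012, 0.002]
force: [-2.5, -6.4, 10.0]
width: 0.0289
grasp_force: 115.2
```

>>> apply_moves --motion '[{"x": 0,"y": 0,"z": 1,"turn": 0,"fingers": 25},{"x": 0,"y": 0,"z": 2,"turn": 0,"fingers": 25},{"x": 0,"y": 0,"z": 2,"turn": 0,"fingers": 25}]'

```text
time: 14.25
position: [0.4835, 0.3316, 0.0886]
tool_rot: [2.412, 2.012, 0.002]
force: [-5.3, -7.9, 20.7]
width: 0.0289
grasp_force: 116.2
```

>>> apply_moves --motion '[{"x": 0,"y": 0,"z": -1,"turn": 0,"fingers": 60},{"x": 0,"y": 0,"z": -2,"turn": 0,"fingers": 60},{"x": 0,"y": 0,"z": -2,"turn": 0,"fingers": 60},{"x": 0,"y": 0,"z": -2,"turn": 0,"fingers": 60},{"x": 0,"y": 0,"z": -20,"turn": 0,"fingers": 60},{"x": 0,"y": 0,"z": -60,"turn": 0,"fingers": 60},{"x": 0,"y": 0,"z": -100,"turn": 0,"fingers": 60},{"x": 0,"y": 0,"z": -140,"turn": 0,"fingers": 60}]' --newtons 40

```text
time: 15.05
position: [0.4822, 0.3316, 0.2258]
tool_rot: [-2.412, -2.013, 0.002]
force: [0.7, 0.2, 0.0]
width: 0.0603
grasp_force: 0.0
```

>>> apply_moves --motion '[{"x": -40,"y": 0,"z": -20,"turn": 0,"fingers": 50},{"x": -80,"y": 0,"z": -40,"turn": 0,"fingers": 50},{"x": -120,"y": 0,"z": -60,"turn": 0,"fingers": 50},{"x": -140,"y": 0,"z": -60,"turn": 0,"fingers": 50},{"x": -140,"y": 0,"z": -60,"turn": 0,"fingers": 50},{"x": -140,"y": 0,"z": -60,"turn": 0,"fingers": 50}]'

```text
time: 15.65
position: [0.4575, 0.194, 0.2849]
tool_rot: [-2.413, -2.011, -0.0]
force: [0.0, 0.3, -0.3]
width: 0.05
grasp_force: 0.0
```

```bash
python3 - <<'E'
from h import *
o=arm.get_obs(); print(o['time'],o['position'],o['tool_rot'],o['width'],o['force'])
d=grab('wrist');s=grab('side')
p=proj(s,[[.4762,.3012,.1]])[0].astype(int);a=s['frame'][p[1]-40:p[1]+60,p[0]-50:p[0]+50]
q=proj(d,[[.4762,.3012,.085],[.4542,.1784,.13]]);print(q)
w=cv2.resize(d['frame'][0:300,180:460],None,fx=1.9,fy=1.9,interpolation=cv2.INTER_CUBIC)
c=np.zeros((570,800,3),np.uint8);c[:570,:532]=w;c[:260,535:795]=cv2.resize(a,(260,260),interpolation=cv2.INTER_CUBIC)
cv2.imwrite('pics/v10.png',c[:,:,::-1]); np.save('w6.npy',d['frame'])
E
```

```text
15.65 [0.45754723 0.19397688 0.28490502] [-2.41267794e+00 -2.01105823e+00 -3.50665929e-04] 0.050029228680833045 [ 0.02274754  0.3179489  -0.26959625]
[[317.73301487  75.75958315]
 [318.10311114 243.90190409]]
```

View pics/v10.png

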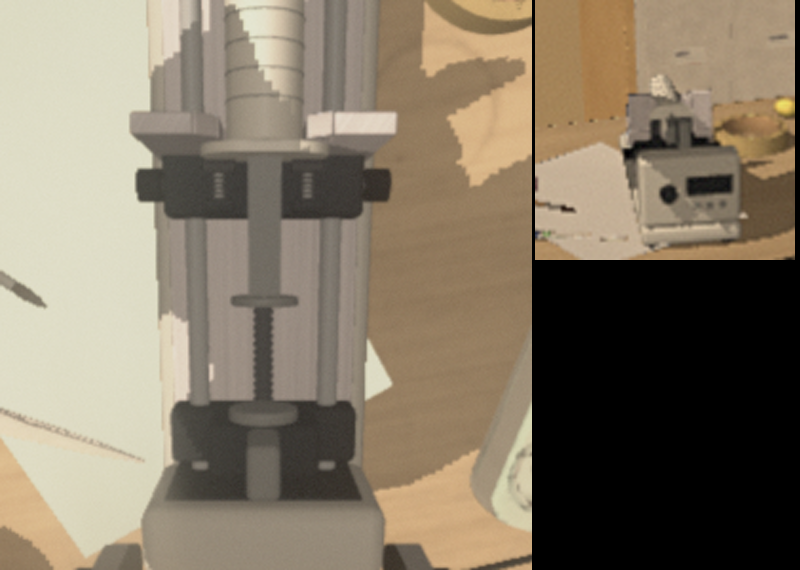

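The view shows the barrel in the slot, with its flange (crop row 148, wings level) behind the plate. The thumb plate is at crop row 300, the pad at row 412, and the fin at columns 246–280, rows 430–500. I'll press the barrel down lightly just ahead of the plate to make sure the flange end is home.

```bash
python3 - <<'E'
from h import *
print(shift([.4827,.3278,.16],1.390))
d=grab('wrist')
# gap estimate: thumb rear top edge, pad front
U=np.array([[265,305],[265,402]])/1.9+[180,0]
T=onz(d,U[:1],.085+.0)[0];print(T,onz(d,U,.1))
f=np.array([.4762,.3012,0]);u=np.array([np.cos(1.39),np.sin(1.39),0])
for z in(.085,.1):print(z,(onz(d,U,z)-f)@u)
E
```

```text
(array([135.5,   1.2, 124.5]), np.float64(1.3913444534616237), np.float64(0.001344453461623818))
[0.46560238 0.23707475 0.085     ] [[0.4657399  0.23810259 0.1       ]
 [0.45848396 0.19751199 0.1       ]]
0.085 [-0.06498565 -0.10822431]
0.1 [-0.06394983 -0.10518355]
```

>>> apply_moves --motion '[{"x": 45,"y": 0,"z": 10,"turn": 0,"fingers": 0},{"x": 90,"y": 1,"z": 20,"turn": 0,"fingers": 0},{"x": 130,"y": 1,"z": 40,"turn": 0,"fingers": 0},{"x": 135.5,"y": 1.2,"z": 80,"turn": 0,"fingers": 0},{"x": 135.5,"y": 1.2,"z": 120,"turn": 0,"fingers": 0},{"x": 135.5,"y": 1.2,"z": 150,"turn": 0,"fingers": 0},{"x": 135.5,"y": 1.2,"z": 158,"turn": 0,"fingers": 0},{"x": 135.5,"y": 1.2,"z": 158,"turn": 0,"fingers": 0}]'

```text
time: 16.6
position: [0.4816, 0.327, 0.1251]
tool_rot: [-2.41, -2.014, 0.007]
force: [0.1, 0.5, 0.5]
width: -0.0
grasp_force: 0.0
```

>>> apply_moves --motion '[{"x": 0,"y": 0,"z": 2,"turn": 0,"fingers": 0},{"x": 0,"y": 0,"z": 4,"turn": 0,"fingers": 0},{"x": 0,"y": 0,"z": 6,"turn": 0,"fingers": 0},{"x": 0,"y": 0,"z": 6,"turn": 0,"fingers": 0}]'

```text
time: 17.0
position: [0.4836, 0.3272, 0.1223]
tool_rot: [2.412, 2.012, 0.003]
force: [-0.2, -0.4, -0.4]
width: -0.0001
grasp_force: 0.0
```

>>> apply_moves --motion '[{"x": 0,"y": 0,"z": 1,"turn": 0,"fingers": 0},{"x": 0,"y": 0,"z": 2,"turn": 0,"fingers": 0},{"x": 0,"y": 0,"z": 3,"turn": 0,"fingers": 0},{"x": 0,"y": 0,"z": 3,"turn": 0,"fingers": 0}]'

```text
time: 17.4
position: [0.4834, 0.3271, 0.1198]
tool_rot: [2.412, 2.013, 0.001]
force: [-2.6, -1.6, 7.4]
width: -0.0001
grasp_force: 3.8
```

>>> apply_moves --motion '[{"x": 0,"y": 0,"z": 1,"turn": 0,"fingers": 0},{"x": 0,"y": 0,"z": 1.5,"turn": 0,"fingers": 0},{"x": 0,"y": 0,"z": 1.5,"turn": 0,"fingers": 0}]'

```text
time: 17.7
position: [0.4835, 0.3271, 0.1197]
tool_rot: [2.412, 2.013, 0.001]
force: [-5.9, -3.2, 15.1]
width: -0.0004
grasp_force: 7.4
```

>>> apply_moves --motion '[{"x": 0,"y": 0,"z": -5,"turn": 0,"fingers": 0},{"x": 0,"y": 0,"z": -40,"turn": 0,"fingers": 40},{"x": -30,"y": -1,"z": -70,"turn": 0,"fingers": 40},{"x": -75,"y": -1,"z": -70,"turn": 0,"fingers": 40},{"x": -120,"y": -1,"z": -70,"turn": 0,"fingers": 40},{"x": -151.5,"y": -1,"z": -60,"turn": 0,"fingers": 40},{"x": -151.5,"y": -1,"z": -45,"turn": 0,"fingers": 40},{"x": -151.5,"y": -1,"z": -45,"turn": 0,"fingers": 40}]'

```text
time: 18.5
position: [0.4532, 0.1767, 0.1599]
tool_rot: [-2.413, -2.01, 0.005]
force: [-0.4, 0.9, -0.5]
width: 0.0403
grasp_force: 0.0
```

```bash
python3 - <<'E'
from h import *
o=arm.get_obs(); print(o['time'],o['position'],o['force'],shift([.4553,.1782,.121],1.390))
E
```

```text
18.5 [0.45324103 0.17667208 0.15994375] [-0.41558244  0.85293897 -0.50545745] (array([ 1.9,  1.9, 38.9]), np.float64(1.3888668577298553), np.float64(-0.0011331422701443827))
```

>>> apply_moves --motion '[{"x": 1,"y": 0.5,"z": 15,"turn": 0,"fingers": 40},{"x": 1,"y": 0.5,"z": 30,"turn": 0,"fingers": 40},{"x": 1,"y": 0.5,"z": 37,"turn": 0,"fingers": 40},{"x": 1,"y": 0.5,"z": 37,"turn": 0,"fingers": 40},{"x": 1,"y": 0.5,"z": 37,"turn": 0,"fingers": 40}]'

```text
time: 19.0
position: [0.4559, 0.1794, 0.1252]
tool_rot: [2.411, 2.013, 0.0]
force: [-0.3, -0.0, 0.1]
width: 0.0401
grasp_force: 0.0
```

>>> apply_moves --motion '[{"x": 0,"y": 0,"z": 0,"turn": 0,"fingers": 8},{"x": 0,"y": 0,"z": 0,"turn": 0,"fingers": 8},{"x": 0,"y": 0,"z": 0,"turn": 0,"fingers": 8},{"x": 0,"y": 0,"z": 0,"turn": 0,"fingers": 8}]' --newtons 40

```text
time: 19.4
position: [0.4552, 0.1795, 0.1258]
tool_rot: [-2.411, -2.012, -0.0]
force: [-3.9, 1.9, 4.9]
width: 0.0129
grasp_force: 40.4
```

>>> apply_moves --motion '[{"x": 3,"y": 0,"z": 0,"turn": 0,"fingers": 8},{"x": 8,"y": 0,"z": 0,"turn": 0,"fingers": 8},{"x": 14,"y": 0,"z": 0,"turn": 0,"fingers": 8},{"x": 20,"y": 0,"z": 0,"turn": 0,"fingers": 8},{"x": 26,"y": 0,"z": 0,"turn": 0,"fingers": 8},{"x": 31,"y": 0,"z": 0,"turn": 0,"fingers": 8},{"x": 34,"y": 0,"z": 0,"turn": 0,"fingers": 8},{"x": 34,"y": 0,"z": 0,"turn": 0,"fingers": 8}]'

```text
time: 20.2
position: [0.4613, 0.2127, 0.1258]
tool_rot: [-2.412, -2.013, 0.001]
force: [-4.1, -0.5, 5.7]
width: 0.0132
grasp_force: 40.5
```

>>> apply_moves --motion '[{"x": 1,"y": 0,"z": 0,"turn": 0,"fingers": 8},{"x": 2,"y": 0,"z": 0,"turn": 0,"fingers": 8},{"x": 2,"y": 0,"z": 0,"turn": 0,"fingers": 8}]'

```text
time: 20.5
position: [0.4616, 0.2143, 0.1258]
tool_rot: [-2.412, -2.013, 0.002]
force: [-4.1, -1.7, 6.6]
width: 0.0132
grasp_force: 40.6
```

>>> apply_moves --motion '[{"x": 1,"y": 0,"z": 0,"turn": 0,"fingers": 8},{"x": 2,"y": 0,"z": 0,"turn": 0,"fingers": 8},{"x": 2,"y": 0,"z": 0,"turn": 0,"fingers": 8}]'

```text
time: 20.8
position: [0.4619, 0.2162, 0.1258]
tool_rot: [-2.412, -2.013, 0.002]
force: [-4.1, -2.2, 6.3]
width: 0.0135
grasp_force: 40.6
```

>>> apply_moves --motion '[{"x": 1,"y": 0,"z": 0,"turn": 0,"fingers": 8},{"x": 1,"y": 0,"z": 0,"turn": 0,"fingers": 8}]'

```text
time: 21.0
position: [0.4621, 0.2171, 0.1258]
tool_rot: [-2.412, -2.013, 0.002]
force: [-3.9, -1.8, 6.0]
width: 0.0135
grasp_force: 40.6
```

>>> apply_moves --motion '[{"x": 1,"y": 0,"z": 0,"turn": 0,"fingers": 8},{"x": 1,"y": 0,"z": 0,"turn": 0,"fingers": 8}]'

```text
time: 21.2
position: [0.4623, 0.2181, 0.1258]
tool_rot: [-2.412, -2.013, 0.002]
force: [-4.1, -1.4, 5.8]
width: 0.0131
grasp_force: 40.6
```

>>> apply_moves --motion '[{"x": 1,"y": 0,"z": 0,"turn": 0,"fingers": 8},{"x": 1,"y": 0,"z": 0,"turn": 0,"fingers": 8}]'

```text
time: 21.4
position: [0.4625, 0.2191, 0.1258]
tool_rot: [-2.412, -2.013, 0.002]
force: [-5.1, -2.2, 5.7]
width: 0.0131
grasp_force: 40.6
```

>>> apply_moves --motion '[{"x": 1,"y": 0,"z": 0,"turn": 0,"fingers": 8},{"x": 1,"y": 0,"z": 0,"turn": 0,"fingers": 8}]'

```text
time: 21.6
position: [0.4627, 0.2201, 0.1258]
tool_rot: [-2.412, -2.013, 0.002]
force: [-3.7, -2.8, 6.5]
width: 0.0135
grasp_force: 40.6
```

>>> apply_moves --motion '[{"x": 1,"y": 0,"z": 0,"turn": 0,"fingers": 8},{"x": 1,"y": 0,"z": 0,"turn": 0,"fingers": 8}]'

```text
time: 21.8
position: [0.4628, 0.2211, 0.1258]
tool_rot: [-2.412, -2.013, 0.002]
force: [-4.7, -0.7, 5.1]
width: 0.0131
grasp_force: 40.6
```

>>> apply_moves --motion '[{"x": 1,"y": 0,"z": 0,"turn": 0,"fingers": 8},{"x": 1,"y": 0,"z": 0,"turn": 0,"fingers": 8}]'

```text
time: 22.0
position: [0.463, 0.2221, 0.1258]
tool_rot: [-2.412, -2.013, 0.002]
force: [-4.0, -1.2, 6.0]
width: 0.013
grasp_force: 40.6
```

>>> apply_moves --motion '[{"x": 1,"y": 0,"z": 0,"turn": 0,"fingers": 8},{"x": 1,"y": 0,"z": 0,"turn": 0,"fingers": 8}]'

```text
time: 22.2
position: [0.4632, 0.2231, 0.1258]
tool_rot: [-2.412, -2.013, 0.002]
force: [-5.3, -1.8, 5.6]
width: 0.0136
grasp_force: 40.6
```

```bash
python3 - <<'E'
from h import *
o=arm.get_obs(); print(o['force'])
d=grab('wrist'); g=cv2.cvtColor(d['frame'],cv2.COLOR_RGB2GRAY).astype(np.float32)
f=np.array([.4776,.3010,.1]);u=np.array([np.cos(1.39),np.sin(1.39),0]);n=np.array([u[1],-u[0],0])
w0=cv2.cvtColor(np.load('w6.npy'),cv2.COLOR_RGB2GRAY)
for lat in(0,.010):
  print(lat,[(int(s*1000),[int(v) for v in proj(d,[f+u*s+n*lat])[0]],int(cv2.getRectSubPix(g,(5,1),tuple(map(float,proj(d,[f+u*s+n*lat])[0])))[0].mean())) for s in np.arange(-.050,-.076,-.001)])
E
```

```text
[-5.32382192 -1.82965864  5.59637586]
0 [(-50, [320, 225], 111), (-51, [320, 228], 111), (-52, [320, 230], 111), (-53, [320, 233], 111), (-54, [320, 235], 111), (-55, [320, 237], 110), (-56, [320, 240], 111), (-57, [320, 242], 110), (-58, [320, 244], 109), (-59, [320, 247], 94), (-60, [320, 249], 85), (-61, [320, 251], 92), (-62, [320, 254], 113), (-63, [320, 256], 111), (-64, [320, 258], 106), (-65, [320, 261], 91), (-66, [319, 263], 86), (-67, [319, 265], 108), (-68, [319, 267], 111), (-69, [319, 270], 109), (-70, [319, 272], 107), (-71, [319, 274], 106), (-72, [319, 276], 85), (-73, [319, 279], 68), (-74, [319, 281], 81), (-75, [319, 283], 80)]
0.01 [(-50, [344, 225], 151), (-51, [344, 228], 151), (-52, [344, 230], 151), (-53, [344, 233], 151), (-54, [344, 235], 150), (-55, [344, 237], 121), (-56, [344, 240], 85), (-57, [344, 242], 85), (-58, [344, 244], 85), (-59, [344, 247], 86), (-60, [344, 249], 95), (-61, [344, 251], 98), (-62, [344, 254], 96), (-63, [344, 256], 90), (-64, [344, 258], 85), (-65, [344, 261], 91), (-66, [344, 263], 99), (-67, [344, 265], 98), (-68, [344, 268], 97), (-69, [343, 270], 94), (-70, [343, 272], 77), (-71, [343, 274], 50), (-72, [343, 277], 50), (-73, [343, 279], 52), (-74, [343, 281], 57), (-75, [343, 283], 89)]
```

>>> apply_moves --motion '[{"x": 1,"y": 0,"z": 0,"turn": 0,"fingers": 8},{"x": 1,"y": 0,"z": 0,"turn": 0,"fingers": 8}]'

```text
time: 22.45
position: [0.4634, 0.224, 0.1258]
tool_rot: [-2.412, -2.013, 0.002]
force: [-3.7, -2.0, 6.6]
width: 0.013
grasp_force: 40.6
```

>>> apply_moves --motion '[{"x": 1,"y": 0,"z": 0,"turn": 0,"fingers": 8},{"x": 1,"y": 0,"z": 0,"turn": 0,"fingers": 8}]'

```text
time: 22.65
position: [0.4635, 0.2247, 0.1257]
tool_rot: [2.412, 2.013, -0.003]
force: [-4.6, -2.1, 6.8]
width: 0.0129
grasp_force: 40.6
```

>>> apply_moves --motion '[{"x": 1,"y": 0,"z": 0,"turn": 0,"fingers": 8},{"x": 1,"y": 0,"z": 0,"turn": 0,"fingers": 8}]'

```text
time: 22.85
position: [0.4636, 0.2255, 0.1258]
tool_rot: [2.412, 2.013, -0.003]
force: [-3.9, -4.4, 7.0]
width: 0.0135
grasp_force: 40.7
```

>>> apply_moves --motion '[{"x": 1,"y": 0,"z": 0,"turn": 0,"fingers": 8},{"x": 1,"y": 0,"z": 0,"turn": 0,"fingers": 8}]'

```text
time: 23.05
position: [0.4637, 0.2262, 0.1258]
tool_rot: [2.411, 2.013, -0.004]
force: [-5.6, -5.1, 6.8]
width: 0.0134
grasp_force: 40.8
```

>>> apply_moves --motion '[{"x": 0.7,"y": 0,"z": 0,"turn": 0,"fingers": 8},{"x": 0.7,"y": 0,"z": 0,"turn": 0,"fingers": 8},{"x": 0.7,"y": 0,"z": 0,"turn": 0,"fingers": 8},{"x": 0.7,"y": 0,"z": 0,"turn": 0,"fingers": 8}]'

```text
time: 23.45
position: [0.4638, 0.2267, 0.1258]
tool_rot: [2.411, 2.013, -0.004]
force: [-3.9, -6.6, 6.8]
width: 0.0132
grasp_force: 40.8
```

>>> apply_moves --motion '[{"x": 0,"y": 0,"z": 0,"turn": 0,"fingers": 40},{"x": 0,"y": 0,"z": 0,"turn": 0,"fingers": 40},{"x": 0,"y": 0,"z": 0,"turn": 0,"fingers": 40},{"x": 0,"y": 0,"z": -15,"turn": 0,"fingers": 40},{"x": 0,"y": 0,"z": -40,"turn": 0,"fingers": 40},{"x": 0,"y": 0,"z": -80,"turn": 0,"fingers": 40},{"x": 0,"y": 0,"z": -100,"turn": 0,"fingers": 40},{"x": 0,"y": 0,"z": -100,"turn": 0,"fingers": 40}]'

```text
time: 24.25
position: [0.4673, 0.2292, 0.2303]
tool_rot: [2.41, 2.011, 0.014]
force: [0.4, 0.2, 0.2]
width: 0.04
grasp_force: 0.0
```

```bash
python3 - <<'E'
from h import *
o=arm.get_obs(); print(o['time'],o['position'],o['force'])
d=grab('wrist'); g=cv2.cvtColor(d['frame'],cv2.COLOR_RGB2GRAY).astype(np.float32)
f=np.array([.4776,.3010,.1]);u=np.array([np.cos(1.39),np.sin(1.39),0])
print([(round(s*1000),int(cv2.getRectSubPix(g,(5,1),tuple(map(float,proj(d,[f+u*s])[0])))[0].mean())) for s in np.arange(-.050,-.080,-.001)])
E
```

```text
24.25 [0.46733805 0.22923319 0.23029254] [0.43617202 0.20222323 0.23480877]
[(-50, 107), (-51, 107), (-52, 107), (-53, 107), (-54, 107), (-55, 107), (-56, 107), (-57, 107), (-58, 106), (-59, 101), (-60, 89), (-61, 90), (-62, 105), (-63, 108), (-64, 102), (-65, 94), (-66, 102), (-67, 108), (-68, 107), (-69, 105), (-70, 103), (-71, 91), (-72, 81), (-73, 81), (-74, 82), (-75, 82), (-76, 82), (-77, 82), (-78, 84), (-79, 89)]
```

```bash
python3 -c "
from plant import arm
print(arm.finish_job())"
```

```text
the job is handed in; nothing more can be done
None
```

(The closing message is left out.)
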